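# Pack out the limewood pad in the fitting jig and hold it flush

### The job

A limewood pad lies loose on a plywood fitting jig between two stops, with a gap at each end, only one of which is wide enough for the aluminium spacer with the black grip. Slide the spacer upright into that gap until it stands on the jig's bed, between pad and stop, and let go of it; then grasp the pad and push it along the jig, without ramming it, until pad, spacer and that stop are pressed flush and square against one another, and finish while still gripping the pad and pressing it there. Leave the other things on the bench alone.

Things in the scene. Friction and masses are not known exactly. Their poses are not given: they have to be found in the camera images.
- jig: Fixed plywood bed, 80 (its x) x 270 (its y) x 12 mm high; origin at the centre of its underside, on the bench top. Its y axis is the long axis, along which the stops, gaps and pad lie in line; its top is 12 mm above the bench. The jig is turned at most 9 degrees from its y axis pointing to the robot's left.
- thin_stop: Fixed red metal bar standing on the jig's bed, 62 mm (its x, across the jig) x 16 mm (its y, along the jig) x 30 mm high (33 mm over its two screw heads); origin at the centre of its underside. It stands 94 mm from the jig's centre along the jig's y axis, at either the + or the - end; its faces lie square to the jig's y axis. The gap between it and the pad is the wide one (28 to 36 mm).
- thick_stop: Fixed grey steel surface block on the bed at the other end, also 94 mm from the jig's centre: 50 mm along the jig, 62 mm across, 44 mm high; origin at the centre of its underside. It is built a quarter turn round: its own x axis points along the jig. The gap between it and the pad is too narrow (11 to 19 mm) for the spacer.
- pad: Loose limewood pad (the tile) lying flat on the bed between the stops, 50 mm wide (its x, across the jig) x 108 mm long (its y, along the jig) x 21 mm thick, 0.1 to 0.2 kg; origin at the centre of its underside, so its top is 33 mm above the bench. It can be gripped from above across its 50 mm width. It starts up to 3 degrees crooked and about midway between the centres of the two stops.
- spacer: Loose spacer, 0.14 to 0.28 kg, standing upright on the bench: an aluminium slab 50 mm wide (its x) x 20 mm thick (its y) x 36 mm high with a black ribbed grip tab on top, 44 mm wide (x) x 14 mm thick (y), reaching from 36 to 70 mm height; origin at the centre of its underside. Its 20 mm thickness goes along the jig. The tab can be gripped from above across its 14 mm thickness, clear above the pad and the red stop.
- wedge: Beech wedge, 24 x 90 x 30 mm, a bystander; origin at the centre of its underside
- tape_roll: Roll of tan tape lying flat, 78 mm across, 20 mm high, a bystander; origin at the centre of its underside
- marker: White marker pen with a black cap, 135 mm long, 18 mm high, a bystander; origin at the centre of its underside
- pliers: Red-handled pliers, 156 mm long, 11 mm high, lying flat, a bystander; origin at the centre of its underside
- file_flat: Flat file with a wooden handle, 333 mm long, 28 mm high, lying behind the jig, a bystander; origin at the centre of its underside
Not all that is in view belongs to the job. Several things look just like the spacer: the one meant starts farthest from the robot's base.

How it is judged:
On the way:
1. the spacer stands on the bed between the red stop and the pad, let go (z of spacer in the frame of thin_stop between -0.003 and 0.003 m and x of spacer in the frame of jig between -0.01 and 0.01 m and angle between spacer's own z axis and vertical below 0.08 rad and (y of spacer in the frame of thin_stop between 0.016 and 0.036 m or y of spacer in the frame of thin_stop between -0.036 and -0.016 m) and horizontal distance between spacer and jig below 0.09 m and angle between the y axis of spacer and the y axis of jig, either way round below 0.3 rad and contact force between the fingers and spacer below 0.3 N and contact force between the fingers and pad below 0.3 N), for 0.2 s.
At the end, for the whole second after the job is handed in: Fingers grip the pad and press it: over 2 N from pad to spacer and spacer to red stop. Spacer on the bed, upright, untouched, centre 16-20.5 mm from the stop centre; pad flat, centre 79-85 mm from it (along the jig); both within 10 mm of the jig centre line and 3 degrees of square (z of spacer in the frame of thin_stop between -0.003 and 0.003 m and x of spacer in the frame of jig between -0.01 and 0.01 m and angle between spacer's own z axis and vertical below 0.08 rad and (y of spacer in the frame of thin_stop between 0.016 and 0.0205 m or y of spacer in the frame of thin_stop between -0.0205 and -0.016 m) and (y of pad in the frame of thin_stop between 0.079 and 0.085 m or y of pad in the frame of thin_stop between -0.085 and -0.079 m) and x of pad in the frame of jig between -0.01 and 0.01 m and z of pad in the frame of thin_stop between -0.003 and 0.003 m and angle between pad's own z axis and vertical below 0.06 rad and angle between the y axis of each of spacer, pad and the y axis of jig, either way round below 0.05 rad and contact force between pad and spacer above 2 N and contact force between spacer and thin_stop above 2 N and contact force between the fingers and pad above 3 N and contact force between each of the arm, the fingers and spacer below 0.5 N); the arm keeps its last pose, push and grip.
It fails at once if pad, spacer and stop are rammed together with more than 60 N (contact force between spacer and thin_stop above 60 N or contact force between pad and spacer above 60 N).
It fails at once if the pad is pushed out of place against the steel block with more than 60 N (contact force between pad and thick_stop above 60 N).
It fails at once if a bystander is moved more than 30 mm (distance of any of wedge, tape_roll, marker, pliers, file_flat from where it was at the start of the episode above 0.03 m).
It also fails if it takes over 51 s, if anything falls off the work surface, if the arm or the gripper's body presses on something with over 40 N, if the wrist force passes 120 N, or if a joint passes its speed limit or range.

### The arm

A 6-joint arm with a two-finger parallel gripper is mounted at the origin on a cart in front of the work surface, level with it; the furniture and walls round the work are solid. World frame = base frame: x ahead of the robot, y to its left, z up, the work surface at z = 0. Lengths are in m, angles in rad, forces in N, time in s.
With the tool pointing down it reaches from about 0.35 to 0.775 m from the base axis. Payload 7.3 kg.
Tool frame: the origin (TCP) lies on the centre line of the jaws, within the pads' length; the fingertips stand nose_length ahead of it and the grasp point (between the pads) lies 6 mm ahead of it (nose_length is the distance from the TCP to the fingertips, in m); z points along the fingers, y is the line along which they close (so a half turn about z gives the same grasp; the last joint's range is limited). The gripper opens to 92 mm and grips with 3 to 60 N. Pads are 19 mm wide; open, the fingers measure 130 mm over their backs; the gripper's body (75 mm by 190 mm) begins 47 mm behind the grasp point.
Start: joints at [-1.467, 0.342, 1.524, -0, 1.275, -0.146], TCP at [0.13, -0.509, 0.252] pointing down, gripper open.
Joint ranges: [-2.53, 2.53], [-0.77, 2.02], [0.04, 2.7], [-1, 4.14], [0.28, 2.66], [-3.11, 3.11]. Speed limits (rad/s): [2.57, 2.57, 3.14, 3.14, 3.14, 3.14].

### API

Orientations are given as a rotation vector (axis times angle).
In Python, from cell import state, camera, sign_off, spot_in, mark_of, nose_length gives the robot as it stands.
- The arm moves only by the tool carry_out, never from a script. Its arguments are lists of equal length, an entry for each row: "travel": the shift along the world's x, y, z in m, a list of three; "dr": the turn, a rotation vector about the world's x, y, z in rad, a list of three; "claw": the closure, from -1 (fully open) to 1 (shut), so that 0 is half open. A call has exactly 5 rows; each row is the pose to reach, as a shift and turn from the pose commanded when the call began; what a row does not reach only later rows make up. A row lasts 1/12 s, in which the tool goes at most 41.7 mm and 7.16 degrees, less where a joint would pass 70% of its speed; a pose out of reach is approached as far as the arm can. A call with a gripper value outside its range is refused whole. The fingers move at their own pace and stop on an object; "newtons" is the grip in N (left out, the last holds). Time passes only in rows, so rows that repeat a pose let the fingers close, or fill a call up. It gives the time, the measured TCP pose, the force, the opening and the grip force at its end, in the units of the state.
- state(): the state, without advancing time (a new reading comes with each control period).
- camera(name): name is "scene" or "top" or "wrist"; returns a dict with "color" (384x512x3 uint8, red, green, blue), "z_map" (384x512 float32, m along the optical axis (not along the pixel's ray), 0 where there is no reading), "mtx" (3x3 intrinsics, pixels), "dist" ([k1, k2, p1, p2, k3] as OpenCV has them; the pictures are not rectified), "R" (3x3) and "t" (3): a world point X has camera coordinates R X + t; the wrist camera has in their place "T_tool_cam" (4x4, takes a point from camera to tool coordinates, whose origin is the TCP and whose axes are the flange's). Camera axes: x right, y down, z forward; pixel columns grow to the right and rows downward; lengths in m; the calibration is good to about 2 mm. A picture is of the moment at which its call begins: read the wrist's pose just before it.
- sign_off(): hands the job in; it is judged then, once.
Trained networks look in a picture, given as the dict that the camera call returned (one of the last four; its "shot" number tells which), for a name from the list of things; names that differ only in an ending like _2 or _b are one class to them, and where a whole thing is asked for, a point or a joint stands for the part that bears it (a point fixed in the world has none). Each returns a list of dicts, best first, with "conf" (0 to 1); they miss things now and then, are a little off and sometimes report something else, mostly with a low value. They report only what shows in the picture. A call takes as long as a camera call. They do not tell look-alikes from the thing itself.
- spot_in(target, picture): "extent" ([left, top, width, height] as shares, 0 to 1, of the picture: columns of its width, rows of its height, round what is visible of it).
- mark_of(target, picture): "xy" ([column, row] as shares, 0 to 1, of the picture: columns of its width, rows of its height: a listed point, or the origin of a listed thing).
The state is a dict: "time_s": time; "joints": joint angles; "qvel": joint speeds; "joint_torque": joint torques, N m; "tcp_pos": TCP position; "ee_rot": TCP orientation; "ft_force": force on the tool from outside, world axes, zero at the start; "wrist_torque": the same for the moment, N m; "width": finger opening in m; "finger_force": force on a finger pad.
Only numpy, scipy, OpenCV 4.12 (cv2) and the standard library are available. Lean on these libraries where they do the work, as an engineer would, in place of code of your own. Each camera call takes 0.05 s, during which the arm holds its last target. There are 200 camera calls.

## Working session

There is one attempt and no reset: what is moved stays moved. The work goes in short steps, Python scripts to look and compute and a tool call to move; the robot and the scene stay as the last step left them, time stands still between calls to the robot, and variables do not carry over. Pictures are saved under pics/ and viewed, at most 10 in all, crops included, and the job is handed in when it is done.

Besides the shell and the picture viewer there is one more tool, called as a command line: name --argument value ..., lists and objects as JSON in quotes. carry_out: Moves the arm, as the interface text tells. Its arguments: {"type":"object","properties":{"travel":{"type":"array","items":{"type":"array","items":{"type":"number"}}},"dr":{"type":"array","items":{"type":"array","items":{"type":"number"}}},"claw":{"type":"array","items":{"type":"number"}},"newtons":{"type":"number"}},"required":["travel","dr","claw"]}

```bash
mkdir -p pics; ls; cat > h.py <<'E'
import numpy as np, cv2
from cell import state,camera,sign_off,spot_in,mark_of,nose_length
from scipy.spatial.transform import Rotation as Ro
def ext(p,s=None):
    if 'R' in p: return np.array(p['R']),np.array(p['t'])
    T=np.array(p['T_tool_cam']); W=np.eye(4); W[:3,:3]=Ro.from_rotvec(s['ee_rot']).as_matrix(); W[:3,3]=s['tcp_pos']
    C=np.linalg.inv(W@T); return C[:3,:3],C[:3,3]
def cloud(p,s=None):
    R,t=ext(p,s); h,w=p['z_map'].shape
    g=np.stack(np.meshgrid(np.arange(w),np.arange(h)),-1).reshape(-1,1,2).astype(np.float64)
    n=cv2.undistortPoints(g,np.array(p['mtx']),np.array(p['dist'])).reshape(h,w,2)
    z=p['z_map'][...,None]; c=np.concatenate([n*z,z],-1)
    X=(c-t)@R; X[p['z_map']<=0]=np.nan
    return X
def save(p,f,crop=None,k=1):
    im=p['color'][...,::-1]
    if crop: a,b,c,d=crop; im=im[b:d,a:c]
    cv2.imwrite(f,cv2.resize(im,None,fx=k,fy=k,interpolation=cv2.INTER_CUBIC))
E
python3 - <<'E'
from h import *
print(nose_length,state())
for n in('top','scene'):
    p=camera(n); save(p,f'pics/{n}.png',k=1.5); X=cloud(p)
    print(n,p['R'],p['t'])
    for o in('spacer','pad','thin_stop','thick_stop','jig'):
        for d in mark_of(o,p)[:5]:
            u,v=d['xy'][0]*512,d['xy'][1]*384
            print(o,round(d['conf'],2),round(u),round(v),X[int(v),int(u)].round(3))
E
```

```text
pics
0.025 {'time_s': 0.0, 'joints': array([-1.46701931e+00,  3.42686162e-01,  1.52501075e+00, -1.06392851e-05,
        1.27538999e+00, -1.45987450e-01]), 'qvel': array([ 4.95737557e-05, -2.33391036e-04,  9.75034505e-04, -1.28393479e-03,
        2.78860546e-04,  2.90534912e-04]), 'joint_torque': array([ 9.57908669e-04, -4.31235945e+01, -2.44217777e+01,  7.19769322e-02,
        5.58606035e-02, -1.18721473e-04]), 'tcp_pos': array([ 0.12975403, -0.50833578,  0.25106609]), 'ee_rot': array([-3.11564390e+00, -3.91128865e-01, -3.35367247e-05]), 'ft_force': array([-0.34458306,  0.62352212, -0.52333878]), 'wrist_torque': array([-0.00552638,  0.03000447, -0.0466486 ]), 'finger_force': 0.0, 'width': 0.09187720365968416}
top [[-0.01070287 -0.99994094  0.00188798]
 [-0.99672262  0.01051698 -0.08020852]
 [ 0.08018392 -0.00274026 -0.99677632]] [-0.28942855  0.52473021  1.02471551]
spacer 0.57 280 208 [ 0.466 -0.373  0.036]
spacer 0.53 267 235 [ 0.392 -0.329  0.069]
pad 0.56 178 214 [ 0.451 -0.068  0.034]
thick_stop 0.67 211 212 [ 0.459 -0.172  0.055]
jig 0.62 177 210 [ 0.466 -0.066  0.037]
scene [[ 0.82127725 -0.57052714  0.00156983]
 [-0.22690307 -0.32915043 -0.9166106 ]
 [ 0.52346793  0.75243523 -0.39977812]] [-0.58887786  0.07547131  1.55195592]
spacer 0.8 225 230 [ 0.373 -0.33   0.001]
spacer 0.65 258 226 [ 0.444 -0.406  0.026]
pad 0.58 258 225 [ 0.444 -0.406  0.026]
pad 0.55 204 191 [ 0.436 -0.09   0.03 ]
thick_stop 0.72 219 201 [ 0.438 -0.186  0.024]
jig 0.77 203 193 [ 0.435 -0.092  0.024]
```

View pics/top.png

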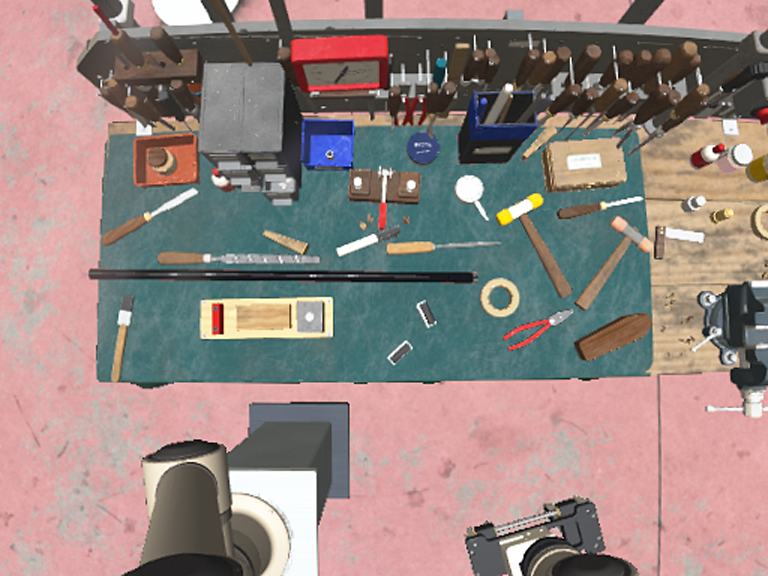

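View pics/scene.png

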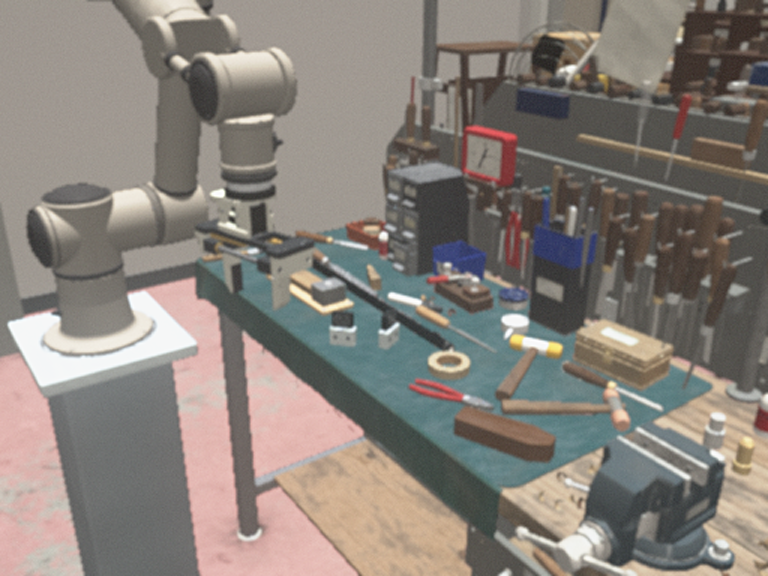

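Top view at 1.5x, with x ahead pointing up and y to the left. The jig is at (266,318), with the red stop at its left (+y) end (217,318) and the steel block at (312,317). Two things could be taken for the spacer: A at (400,352), about 0.51 m from the base, and B at (427,313), about 0.60 m away. B is the farthest, so I choose it. A black bar lies behind the jig at row 275.

```bash
python3 - <<'E'
from h import *
p=camera('top'); X=cloud(p); save(p,'pics/crop.png',(110,170,310,260),4)
def rect(m,name):
    q=X[m]; 
    if len(q)<5: print(name,len(q)); return
    r=cv2.minAreaRect((q[:,:2]*1000).astype(np.float32)); print(name,len(q),np.median(q,0).round(4),r)
x,y,z=X[...,0],X[...,1],X[...,2]
box=lambda a,b,c,d,e,f:(x>a)&(x<b)&(y>c)&(y<d)&(z>e)&(z<f)
rect(box(.43,.52,-.42,-.34,.055,.09),'Btab')
rect(box(.43,.52,-.42,-.34,.012,.09),'B')
rect(box(.36,.43,-.37,-.28,.055,.09),'Atab')
rect(box(.38,.53,-.25,.1,.038,.06),'thick')
rect(box(.38,.51,-.25,.1,.007,.06),'jig')
c=p['color'].astype(int); red=(c[...,0]>140)&(c[...,1]<70)&(c[...,2]<70)
rect(box(.38,.53,-.25,.1,.015,.06)&red,'red')
rect(box(.38,.53,-.13,-.02,.026,.045),'padarea')
rect(box(.51,.58,-.4,.2,.008,.2),'bar')
b=box(.51,.58,-.4,.2,.008,.2); print('bar z',np.percentile(z[b],[5,50,95]), 'bench z',np.nanmedian(z[box(.38,.44,-.27,-.25,-.05,.05)]))
E
```

```text
Btab 85 [ 0.4623 -0.3842  0.0707] ((463.93060302734375, -384.0982360839844), (42.03539276123047, 15.055742263793945), 25.755859375)
B 132 [ 0.4626 -0.3815  0.0691] ((463.628662109375, -383.14935302734375), (50.33205032348633, 19.353567123413086), 24.561241149902344)
Atab 85 [ 0.3888 -0.3319  0.0705] ((388.736083984375, -330.6977844238281), (13.979076385498047, 42.167232513427734), 44.46577835083008)
thick 526 [ 0.459  -0.1487  0.0541] ((459.71026611328125, -71.5289306640625), (61.60524368286133, 221.66455078125), 0.48246753215789795)
jig 2335 [ 0.4583 -0.0677  0.0184] ((460.90985107421875, -63.15199279785156), (267.8202819824219, 85.63206481933594), 89.66168212890625)
red 62 [0.4562 0.0294 0.0433] ((456.1871032714844, 29.897048950195312), (56.28993606567383, 10.969782829284668), 1.4732470512390137)
padarea 547 [ 0.4603 -0.0683  0.0344] ((461.5086364746094, -67.50126647949219), (50.20612716674805, 95.39559936523438), 1.3504750728607178)
bar 1727 [ 0.5455 -0.074   0.0222] ((554.1017456054688, -99.94924926757812), (56.12568664550781, 598.0300903320312), 0.5675961375236511)
bar z [0.01166914 0.02216375 0.02890388] bench z 0.001251722873233386
```

View pics/crop.png

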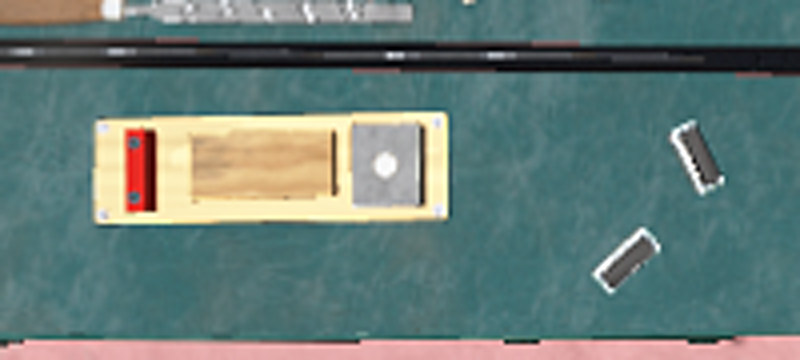

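B's tab top is at z 0.071 and measures 42x15 mm, so it matches the 44x14 tab. In the close crop, B is at (697,157), farther from the base than A at (627,260). I'll move over B.

carry_out --travel '[[0.037, 0.014, 0], [0.074, 0.028, 0], [0.111, 0.042, 0], [0.148, 0.056, 0], [0.185, 0.07, 0]]' --dr '[[0, 0, 0.04], [0, 0, 0.08], [0, 0, 0.12], [0, 0, 0.16], [0, 0, 0.195]]' --claw '[-1, -1, -1, -1, -1]'

```text
time_s: 1.07
tcp_pos: [0.3163, -0.4379, 0.2519]
ee_rot: [3.063, 0.695, 0.0]
ft_force: [0.7, -1.1, -0.6]
width: 0.0915
finger_force: 0.0
```

carry_out --travel '[[0.037, 0.014, 0], [0.074, 0.028, 0], [0.111, 0.042, -0.01], [0.148, 0.054, -0.03], [0.148, 0.054, -0.05]]' --dr '[[0, 0, 0], [0, 0, 0], [0, 0, 0], [0, 0, 0], [0, 0, 0]]' --claw '[-1, -1, -1, -1, -1]'

```text
time_s: 1.48
tcp_pos: [0.4686, -0.3823, 0.2019]
ee_rot: [3.06, 0.7, 0.006]
ft_force: [-0.6, 1.3, 0.3]
width: 0.0916
finger_force: 0.0
```

```bash
cat >> h.py <<'E'
def yaw(s): R=Ro.from_rotvec(s['ee_rot']).as_matrix(); return np.degrees(np.arctan2(R[1,1],R[0,1]))
def rect(X,b,name,m=None):
    x,y,z=X[...,0],X[...,1],X[...,2]; k=(x>b[0])&(x<b[1])&(y>b[2])&(y<b[3])&(z>b[4])&(z<b[5])
    if m is not None: k&=m
    q=X[k]
    if len(q)<5: print(name,len(q)); return
    print(name,len(q),'med z',np.median(q[:,2]).round(4),cv2.minAreaRect((q[:,:2]*1000).astype(np.float32)))
E
python3 - <<'E'
from h import *
s=state(); p=camera('wrist'); X=cloud(p,s); save(p,'pics/w1.png',k=1.5)
print(s['time_s'],s['tcp_pos'],yaw(s),s['joints'],p['T_tool_cam'])
rect(X,(.41,.52,-.44,-.33,.055,.09),'tab'); rect(X,(.41,.52,-.44,-.33,.012,.09),'B');rect(X,(.41,.52,-.44,-.33,.03,.045),'Bslab')
E
```

```text
1.4833 [ 0.46857544 -0.38226537  0.20190523] -64.23827415683925 [-0.81205621  0.52543957  1.37197328  0.00232803  1.23982854  0.30835551] [[ 1.82384942e-03 -9.63195756e-01 -2.68794734e-01  7.12006294e-02]
 [ 9.99998301e-01  1.82831670e-03  2.33707829e-04  2.33567695e-04]
 [ 2.66335514e-04 -2.68794704e-01  9.63197454e-01 -1.32950094e-01]
 [ 0.00000000e+00  0.00000000e+00  0.00000000e+00  1.00000000e+00]]
tab 594 med z 0.0695 ((463.77972412109375, -384.2999572753906), (43.71488571166992, 13.636456489562988), 25.722759246826172)
B 929 med z 0.0686 ((449.7657775878906, -361.93096923828125), (51.12623977661133, 76.67173767089844), 31.580703735351562)
Bslab 250 med z 0.0358 ((449.99615478515625, -361.945068359375), (51.03759765625, 76.07707214355469), 31.17005729675293)
```

View pics/w1.png

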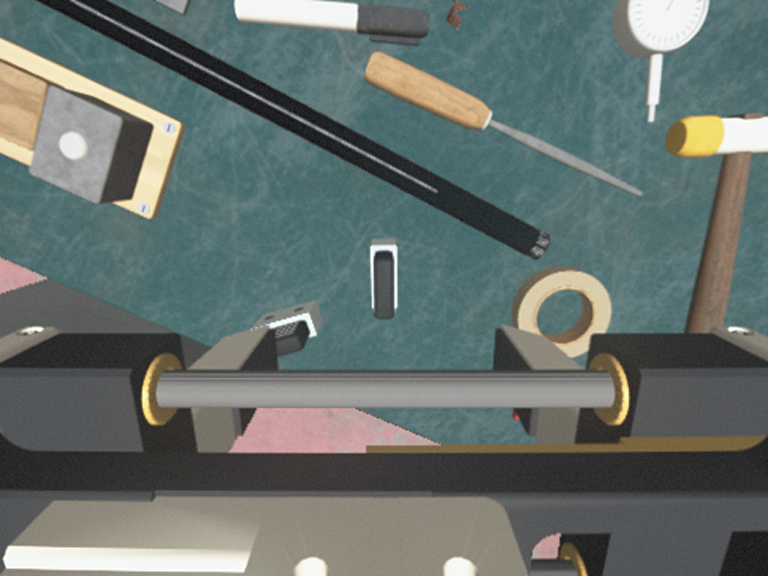

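The spacer is upright at (384,280), centred ahead of the jaws. The tab measures 43.7x13.6 mm with its top at z 0.0695, and the yaw already matches. The fingers will clear the look-alike at (290,330) and the tape roll. I'll descend and grip.

carry_out --travel '[[-0.005, -0.002, -0.03], [-0.005, -0.002, -0.06], [-0.005, -0.002, -0.095], [-0.005, -0.002, -0.125], [-0.005, -0.002, -0.136]]' --dr '[[0, 0, 0], [0, 0, 0], [0, 0, 0], [0, 0, 0], [0, 0, 0]]' --claw '[-0.2, -0.2, -0.2, -0.2, -0.2]' --newtons 30

```text
time_s: 1.95
tcp_pos: [0.4555, -0.3855, 0.062]
ee_rot: [-3.059, -0.69, 0.006]
ft_force: [-0.2, 0.7, -0.7]
width: 0.0633
finger_force: 0.0
```

carry_out --travel '[[0, 0, 0], [0, 0, 0], [0, 0, 0], [0, 0, 0], [0, 0, 0]]' --dr '[[0, 0, 0], [0, 0, 0], [0, 0, 0], [0, 0, 0], [0, 0, 0]]' --claw '[1, 1, 1, 1, 1]'

```text
time_s: 2.37
tcp_pos: [0.4584, -0.3875, 0.0676]
ee_rot: [3.061, 0.692, 0.002]
ft_force: [0.4, -0.4, -0.6]
width: 0.0299
finger_force: 0.0
```

carry_out --travel '[[0.005, 0.003, -0.001], [0.005, 0.003, -0.001], [0.005, 0.003, -0.001], [0.005, 0.003, -0.001], [0.005, 0.003, -0.001]]' --dr '[[0, 0, 0], [0, 0, 0], [0, 0, 0], [0, 0, 0], [0, 0, 0]]' --claw '[0.67, 0.8, 1, 1, 1]'

```text
time_s: 2.78
tcp_pos: [0.4634, -0.3836, 0.0652]
ee_rot: [3.064, 0.693, 0.002]
ft_force: [1.7, 3.1, 4.6]
width: 0.0139
finger_force: 30.0
```

carry_out --travel '[[0, 0, 0], [0, 0, 0], [0, 0, 0], [0, 0, 0], [0, 0, 0]]' --dr '[[0, 0, 0], [0, 0, 0], [0, 0, 0], [0, 0, 0], [0, 0, 0]]' --claw '[1, 1, 1, 1, 1]'

```text
time_s: 3.2
tcp_pos: [0.4633, -0.3837, 0.0652]
ee_rot: [3.064, 0.693, 0.002]
ft_force: [2.7, 2.6, 5.2]
width: 0.0136
finger_force: 30.0
```

Gripped at 13.6 mm. I'll lift, turn it square and carry it to a viewing spot over the jig.

carry_out --travel '[[0, 0, 0.03], [0, 0, 0.06], [0, 0.01, 0.095], [0, 0.04, 0.125], [-0.01, 0.08, 0.145]]' --dr '[[0, 0, 0], [0, 0, 0], [0, 0, -0.05], [0, 0, -0.14], [0, 0, -0.23]]' --claw '[1, 1, 1, 1, 1]'

```text
time_s: 3.62
tcp_pos: [0.4546, -0.3096, 0.2099]
ee_rot: [3.121, 0.326, 0.004]
ft_force: [0.8, 1.1, -1.5]
width: 0.0142
finger_force: 30.0
```

carry_out --travel '[[-0.01, 0.04, 0], [-0.015, 0.08, 0], [-0.02, 0.12, 0], [-0.03, 0.16, 0], [-0.035, 0.2, 0]]' --dr '[[0, 0, -0.08], [0, 0, -0.16], [0, 0, -0.215], [0, 0, -0.215], [0, 0, -0.215]]' --claw '[1, 1, 1, 1, 1]'

```text
time_s: 4.03
tcp_pos: [0.4169, -0.1064, 0.2069]
ee_rot: [-3.142, 0.002, 0.004]
ft_force: [1.6, 0.1, -1.9]
width: 0.0141
finger_force: 30.0
```

carry_out --travel '[[0, 0.03, 0], [0, 0.05, 0], [0, 0.06, 0], [0, 0.06, 0], [0, 0.06, 0]]' --dr '[[0, 0, 0], [0, 0, 0], [0, 0, 0], [0, 0, 0], [0, 0, 0]]' --claw '[1, 1, 1, 1, 1]'

```text
time_s: 4.45
tcp_pos: [0.4188, -0.0484, 0.2074]
ee_rot: [3.141, 0.001, -0.001]
ft_force: [-0.5, -0.2, -1.4]
width: 0.0137
finger_force: 30.0
```

```bash
python3 - <<'E'
from h import *
s=state(); p=camera('wrist'); X=cloud(p,s); save(p,'pics/w2.png',k=1.5); np.savez('w2.npz',X=X,c=p['color'])
print(s['time_s'],s['tcp_pos'],yaw(s),s['width'],s['joints'])
c=p['color'].astype(int); red=(c[...,0]>110)&(c[...,1]<.4*c[...,0])&(c[...,2]<.4*c[...,0])
rect(X,(.38,.53,-.25,.1,.038,.05),'red',red)
rect(X,(.40,.53,-.25,-.1,.05,.062),'thick')
rect(X,(.40,.53,-.128,-.005,.029,.037),'pad')
rect(X,(.40,.53,-.25,.1,.009,.015),'bed')
E
```

```text
4.45 [ 0.41883976 -0.04841698  0.20735528] -89.95356958692162 0.013672184077488945 [-2.96643495e-01  2.00735630e-01  1.85630070e+00 -1.04337288e-03
  1.08491684e+00  1.27383011e+00]
red 567 med z 0.0419 ((457.72393798828125, 29.642562866210938), (58.876129150390625, 15.052175521850586), 0.0282735675573349)
thick 2758 med z 0.0539 ((459.7174377441406, -157.7527313232422), (62.23539733886719, 50.47779083251953), 0.4903629720211029)
pad 4271 med z 0.033 ((460.99365234375, -62.041709899902344), (50.209102630615234, 108.1062240600586), 1.0287069082260132)
bed 6383 med z 0.0118 ((463.6045837402344, -91.23025512695312), (99.49110412597656, 329.71142578125), 6.346343040466309)
```

View pics/w2.png

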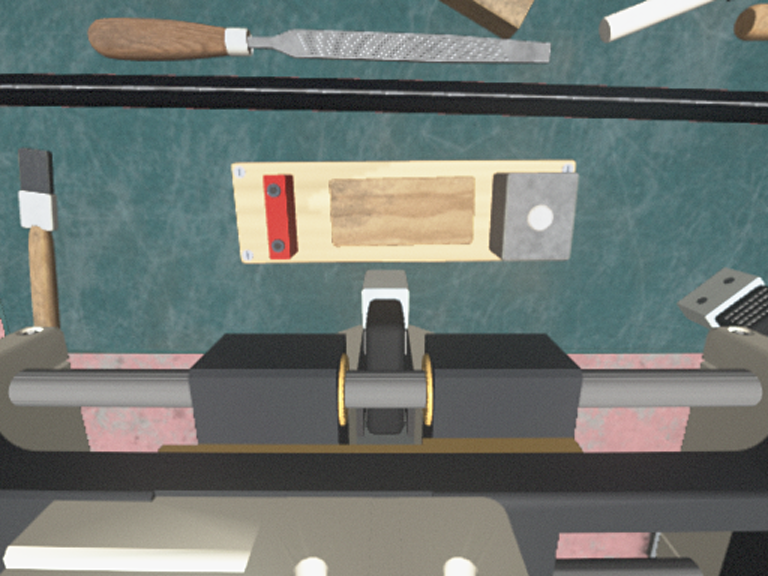

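The view shows the red stop at (280,217), the pad at (402,211) and the steel block at (537,215). Stop-to-block distance measures 187 mm against 188 expected. The gap runs from y = -0.008 to 0.0216, with its centre at 0.0068. The spacer hangs straight at (385,310), so I'll move it over the gap.

carry_out --travel '[[0.013, 0.018, 0], [0.026, 0.036, 0], [0.039, 0.055, 0], [0.039, 0.055, -0.03], [0.039, 0.055, -0.06]]' --dr '[[0, 0, 0.01], [0, 0, 0.01], [0, 0, 0.01], [0, 0, 0.01], [0, 0, 0.01]]' --claw '[1, 1, 1, 1, 1]'

```text
time_s: 4.92
tcp_pos: [0.46, 0.0061, 0.1478]
ee_rot: [3.14, 0.015, 0.007]
ft_force: [0.2, -0.5, -3.9]
width: 0.0137
finger_force: 30.0
```

carry_out --travel '[[0, 0, 0], [0, 0, 0], [0, 0, 0], [0, 0, 0], [0, 0, 0]]' --dr '[[0, 0, 0], [0, 0, 0], [0, 0, 0], [0, 0, 0], [0, 0, 0]]' --claw '[1, 1, 1, 1, 1]'

```text
time_s: 5.33
tcp_pos: [0.4588, 0.0065, 0.1491]
ee_rot: [3.141, 0.014, 0.005]
ft_force: [-0.4, 0.2, -1.4]
width: 0.0136
finger_force: 30.0
```

```bash
python3 - <<'E'
from h import *
s=state(); p=camera('wrist'); X=cloud(p,s); save(p,'pics/w3.png',k=1.5)
print(s['time_s'],s['tcp_pos'],yaw(s),s['width'],s['ft_force'])
c=p['color'].astype(int); red=(c[...,0]>110)&(c[...,1]<.4*c[...,0])&(c[...,2]<.4*c[...,0])
rect(X,(.38,.53,-.25,.1,.038,.05),'red',red)
rect(X,(.44,.53,-.25,-.1,.05,.062),'thick')
rect(X,(.40,.53,-.135,-.005,.029,.037),'pad')
# spacer's front part seen
k=(abs(X[...,0]-.475)<.02)&(abs(X[...,1]-.007)<.03)&(X[...,2]>.06)
q=X[k]; print(len(q)); 
for a,b in((.06,.08),(.08,.1),(.1,.14)):
    r=q[(q[:,2]>a)&(q[:,2]<b)]
    if len(r): print(a,len(r),np.percentile(r,[1,50,99],axis=0).round(4).tolist())
E
```

```text
5.3333 [0.45879687 0.00646459 0.14908643] -89.48024080420281 0.013589743241121452 [-0.41799955  0.17530219 -1.37857454]
red 635 med z 0.042 ((460.2608947753906, 29.785043716430664), (55.92548751831055, 14.569525718688965), 0.49170464277267456)
thick 3211 med z 0.054 ((465.5046081542969, -157.63694763183594), (51.255287170410156, 51.924049377441406), 0.7667797803878784)
pad 5872 med z 0.0331 ((460.6231689453125, -70.99948120117188), (127.06388854980469, 62.0096321105957), 89.2406234741211)
35837
0.08 131 [[0.4828, -0.0036, 0.0865], [0.4835, 0.0056, 0.0937], [0.4839, 0.0154, 0.0998]]
0.1 1033 [[0.4675, -0.0095, 0.1018], [0.4801, 0.0062, 0.1203], [0.4838, 0.0212, 0.1396]]
```

View pics/w3.png

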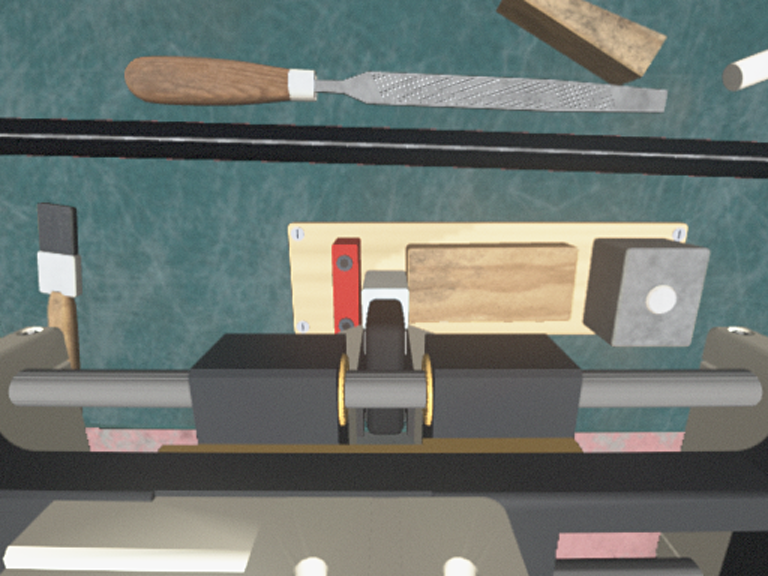

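The spacer hangs over the gap at (385,290), between the stop and the pad. Its lower edge spans y = -0.004 to 0.015, inside the -0.008 to 0.0216 gap. I'll lower it.

carry_out --travel '[[0, 0.001, -0.015], [0, 0.001, -0.03], [0, 0.001, -0.045], [0, 0.001, -0.057], [0, 0.001, -0.063]]' --dr '[[0, 0, 0], [0, 0, 0], [0, 0, 0], [0, 0, 0], [0, 0, 0]]' --claw '[1, 1, 1, 1, 1]'

```text
time_s: 5.8
tcp_pos: [0.4576, 0.008, 0.0841]
ee_rot: [3.142, 0.015, -0.001]
ft_force: [-1.1, -0.4, -1.7]
width: 0.0141
finger_force: 30.0
```

carry_out --travel '[[0, 0, -0.002], [0, 0, -0.004], [0, 0, -0.006], [0, 0, -0.007], [0, 0, -0.008]]' --dr '[[0, 0, 0], [0, 0, 0], [0, 0, 0], [0, 0, 0], [0, 0, 0]]' --claw '[1, 1, 1, 1, 1]'

```text
time_s: 6.22
tcp_pos: [0.4583, 0.008, 0.0771]
ee_rot: [3.141, 0.015, 0.002]
ft_force: [-3.6, 0.3, 17.1]
width: 0.0137
finger_force: 30.0
```

It's on the bed (z 0.0771, 17 N). I'll ease off, open and retreat upward.

carry_out --travel '[[0, 0, 0.001], [0, 0, 0.001], [0, 0, 0.001], [0, 0, 0.001], [0, 0, 0.001]]' --dr '[[0, 0, 0], [0, 0, 0], [0, 0, 0], [0, 0, 0], [0, 0, 0]]' --claw '[0.5, 0.3, 0.2, 0.1, 0]'

```text
time_s: 6.63
tcp_pos: [0.4579, 0.0081, 0.0777]
ee_rot: [3.141, 0.015, 0.0]
ft_force: [0.1, -1.3, -0.4]
width: 0.0422
finger_force: 0.0
```

carry_out --travel '[[0, 0, 0], [0, 0, 0.015], [0, 0, 0.045], [0, 0, 0.085], [0, 0, 0.125]]' --dr '[[0, 0, 0], [0, 0, 0], [0, 0, 0], [0, 0, 0], [0, 0, 0]]' --claw '[-0.1, -0.2, -0.5, -1, -1]'

```text
time_s: 7.05
tcp_pos: [0.457, 0.0082, 0.2035]
ee_rot: [-3.141, -0.015, 0.004]
ft_force: [1.6, -0.6, -0.4]
width: 0.0706
finger_force: 0.0
```

carry_out --travel '[[-0.01, -0.01, 0.01], [-0.03, -0.03, 0.01], [-0.03, -0.04, 0.01], [-0.03, -0.04, 0.01], [-0.03, -0.04, 0.01]]' --dr '[[0, 0, 0], [0, 0, 0], [0, 0, 0], [0, 0, 0], [0, 0, 0]]' --claw '[-1, -1, -1, -1, -1]'

```text
time_s: 7.47
tcp_pos: [0.4281, -0.0322, 0.2125]
ee_rot: [-3.141, -0.013, -0.0]
ft_force: [0.8, 0.7, 0.2]
width: 0.0917
finger_force: 0.0
```

```bash
python3 - <<'E'
from h import *
s=state(); p=camera('wrist'); X=cloud(p,s); save(p,'pics/w4.png',k=1.5)
print(s['time_s'],s['tcp_pos'],yaw(s),s['width'],s['joints'],s['ft_force'])
c=p['color'].astype(int); red=(c[...,0]>110)&(c[...,1]<.4*c[...,0])&(c[...,2]<.4*c[...,0])
rect(X,(.38,.53,-.25,.1,.038,.05),'red',red)
rect(X,(.40,.53,-.25,-.1,.05,.062),'thick')
rect(X,(.43,.49,-.128,-.005,.029,.037),'pad')
rect(X,(.43,.49,-.015,.03,.075,.09),'tab'); rect(X,(.43,.49,-.015,.0215,.045,.051),'slab')
E
```

```text
7.4667 [ 0.42809774 -0.03217991  0.21248806] -89.53716283329456 0.09165819228549096 [-2.54110061e-01  2.07967547e-01  1.83046782e+00  2.69352808e-04
  1.10301749e+00  1.30848682e+00] [0.75894151 0.70057041 0.23128236]
red 532 med z 0.0419 ((457.71307373046875, 29.574893951416016), (59.79827117919922, 14.335169792175293), 0.4158026874065399)
thick 2596 med z 0.0539 ((459.791748046875, -157.2743377685547), (62.36857223510742, 49.65751266479492), 0.07280196994543076)
pad 4038 med z 0.0331 ((461.01580810546875, -62.11919403076172), (49.768680572509766, 108.420654296875), 0.7257605195045471)
tab 663 med z 0.0815 ((457.96929931640625, 7.248310565948486), (15.235747337341309, 43.649681091308594), 89.33283233642578)
slab 221 med z 0.0477 ((457.84857177734375, 6.731259822845459), (49.852840423583984, 19.245983123779297), 0.8365359902381897)
```

View pics/w4.png

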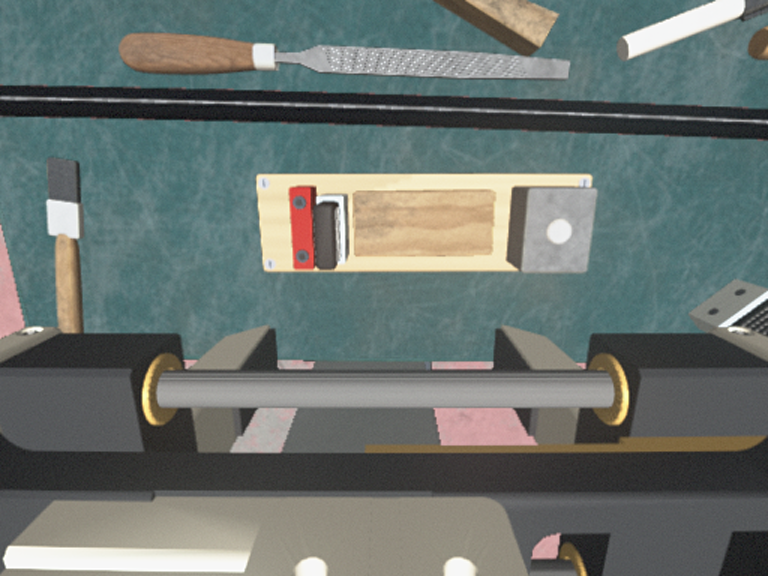

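The spacer is released and stands upright at (330,230): (0.458, 0.007), slab top 0.0477. The pad is at (423,222): (0.461, -0.062), about 0.8° off. I'll turn the tool +90° to grip across the pad's width.

carry_out --travel '[[0.007, -0.006, 0], [0.014, -0.012, 0], [0.02, -0.018, 0], [0.027, -0.024, 0], [0.033, -0.03, 0]]' --dr '[[0, 0, 0.12], [0, 0, 0.24], [0, 0, 0.36], [0, 0, 0.48], [0, 0, 0.6]]' --claw '[-0.45, -0.45, -0.45, -0.45, -0.45]' --newtons 30

```text
time_s: 7.93
tcp_pos: [0.4617, -0.0615, 0.212]
ee_rot: [-2.993, -0.953, 0.001]
ft_force: [0.6, 0.4, 0.8]
width: 0.0672
finger_force: 0.0
```

carry_out --travel '[[0, 0, 0], [0, 0, 0], [0, 0, 0], [0, 0, 0], [0, 0, 0]]' --dr '[[0, 0, 0.12], [0, 0, 0.24], [0, 0, 0.36], [0, 0, 0.48], [0, 0, 0.6]]' --claw '[-0.45, -0.45, -0.45, -0.45, -0.45]'

```text
time_s: 8.35
tcp_pos: [0.4613, -0.0612, 0.2119]
ee_rot: [-2.577, -1.795, 0.001]
ft_force: [0.2, -0.1, -0.3]
width: 0.0671
finger_force: 0.0
```

carry_out --travel '[[0, 0, 0], [0, 0, -0.01], [0, 0, -0.03], [0, 0, -0.06], [0, 0, -0.08]]' --dr '[[0, 0, 0.12], [0, 0, 0.24], [0, 0, 0.36], [0, 0, 0.374], [0, 0, 0.374]]' --claw '[-0.45, -0.45, -0.45, -0.45, -0.45]'

```text
time_s: 8.77
tcp_pos: [0.4606, -0.061, 0.1304]
ee_rot: [-2.204, -2.237, 0.001]
ft_force: [-1.0, 0.8, 0.9]
width: 0.0666
finger_force: 0.0
```

carry_out --travel '[[0, 0, 0], [0, 0, 0], [0, 0, 0], [0, 0, 0], [0, 0, 0]]' --dr '[[0, 0, 0], [0, 0, 0], [0, 0, 0], [0, 0, 0], [0, 0, 0]]' --claw '[-0.45, -0.45, -0.45, -0.45, -0.45]'

```text
time_s: 9.18
tcp_pos: [0.4617, -0.062, 0.1338]
ee_rot: [2.205, 2.234, 0.002]
ft_force: [0.3, 0.2, 0.6]
width: 0.0662
finger_force: 0.0
```

```bash
python3 - <<'E'
from h import *
s=state(); p=camera('wrist'); X=cloud(p,s)
print(s['time_s'],s['tcp_pos'],yaw(s),s['width'],s['joints'],s['ft_force'])
rect(X,(.40,.53,-.128,-.005,.029,.037),'pad')
rect(X,(.43,.49,-.015,.03,.075,.09),'tab'); rect(X,(.43,.49,-.015,.0215,.045,.051),'slab')
E
```

```text
9.1833 [ 0.46165517 -0.06203573  0.13377843] 0.7514296848262378 0.06622030121166002 [-2.98379048e-01  3.74398482e-01  1.84796532e+00  8.04580098e-05
  9.16718510e-01 -3.11541989e-01] [0.31449358 0.18923088 0.56564978]
pad 6076 med z 0.033 ((460.82403564453125, -59.323089599609375), (50.07646942138672, 103.42127990722656), 1.3701562881469727)
tab 1458 med z 0.0815 ((457.395263671875, 7.621889591217041), (43.627464294433594, 14.507039070129395), 0.9864629507064819)
slab 214 med z 0.0476 ((457.45989990234375, 7.649562835693359), (49.49180603027344, 19.05141830444336), 0.8560110926628113)
```

Aligned over the pad (tool yaw 0.75°, centred within 1 mm). I'll descend to a TCP height of 0.040 and close.

carry_out --travel '[[-0.001, 0, -0.03], [-0.001, 0, -0.06], [-0.001, 0, -0.08], [-0.001, 0, -0.09], [-0.001, 0, -0.093]]' --dr '[[0, 0, 0], [0, 0, 0], [0, 0, 0], [0, 0, 0], [0, 0, 0]]' --claw '[-0.45, -0.45, -0.45, -0.45, -0.45]'

```text
time_s: 9.65
tcp_pos: [0.4592, -0.0618, 0.0384]
ee_rot: [-2.206, -2.234, 0.002]
ft_force: [-0.4, -0.2, 1.3]
width: 0.067
finger_force: 0.0
```

carry_out --travel '[[0, 0, 0], [0, 0, 0], [0, 0, 0], [0, 0, 0], [0, 0, 0]]' --dr '[[0, 0, 0], [0, 0, 0], [0, 0, 0], [0, 0, 0], [0, 0, 0]]' --claw '[-0.3, -0.2, -0.1, 0.2, 1]'

```text
time_s: 10.07
tcp_pos: [0.4607, -0.0622, 0.0406]
ee_rot: [2.205, 2.234, 0.002]
ft_force: [0.1, 0.8, 5.9]
width: 0.0497
finger_force: 30.0
```

carry_out --travel '[[0, 0, 0], [0, 0, 0], [0, 0, 0], [0, 0, 0], [0, 0, 0]]' --dr '[[0, 0, 0], [0, 0, 0], [0, 0, 0], [0, 0, 0], [0, 0, 0]]' --claw '[1, 1, 1, 1, 1]'

```text
time_s: 10.48
tcp_pos: [0.4607, -0.0622, 0.0407]
ee_rot: [2.205, 2.234, 0.002]
ft_force: [-0.3, 0.8, 7.0]
width: 0.0498
finger_force: 30.0
```

Gripped at 49.8 mm. The total travel should be about 9.5 mm, so I'll push slowly and watch the force.

carry_out --travel '[[0, 0.0015, 0], [0, 0.003, 0], [0, 0.0045, 0], [0, 0.006, 0], [0, 0.007, 0]]' --dr '[[0, 0, -0.002], [0, 0, -0.002], [0, 0, -0.002], [0, 0, -0.002], [0, 0, -0.002]]' --claw '[1, 1, 1, 1, 1]' --newtons 40

```text
time_s: 10.9
tcp_pos: [0.4609, -0.0558, 0.0406]
ee_rot: [2.206, 2.232, 0.001]
ft_force: [0.0, -5.5, 5.8]
width: 0.0494
finger_force: 40.0
```

carry_out --travel '[[0, 0.0004, 0], [0, 0.0008, 0], [0, 0.0012, 0], [0, 0.0016, 0], [0, 0.002, 0]]' --dr '[[0, 0, 0], [0, 0, 0], [0, 0, 0], [0, 0, 0], [0, 0, 0]]' --claw '[1, 1, 1, 1, 1]'

```text
time_s: 11.32
tcp_pos: [0.461, -0.0539, 0.0407]
ee_rot: [2.206, 2.232, 0.001]
ft_force: [-0.7, -5.0, 4.9]
width: 0.0496
finger_force: 40.0
```

carry_out --travel '[[0, 0.0002, 0], [0, 0.0004, 0], [0, 0.0006, 0], [0, 0.0008, 0], [0, 0.001, 0]]' --dr '[[0, 0, 0], [0, 0, 0], [0, 0, 0], [0, 0, 0], [0, 0, 0]]' --claw '[1, 1, 1, 1, 1]'

```text
time_s: 11.73
tcp_pos: [0.461, -0.0529, 0.0407]
ee_rot: [2.206, 2.232, 0.001]
ft_force: [0.4, -5.6, 5.6]
width: 0.0497
finger_force: 40.0
```

carry_out --travel '[[0, 0.0002, 0], [0, 0.0004, 0], [0, 0.0006, 0], [0, 0.0008, 0], [0, 0.001, 0]]' --dr '[[0, 0, 0], [0, 0, 0], [0, 0, 0], [0, 0, 0], [0, 0, 0]]' --claw '[1, 1, 1, 1, 1]'

```text
time_s: 12.15
tcp_pos: [0.461, -0.0521, 0.0407]
ee_rot: [2.206, 2.232, 0.001]
ft_force: [-0.8, -6.6, 4.5]
width: 0.05
finger_force: 40.0
```

carry_out --travel '[[0, 0.0002, 0], [0, 0.0004, 0], [0, 0.0006, 0], [0, 0.0008, 0], [0, 0.0008, 0]]' --dr '[[0, 0, 0], [0, 0, 0], [0, 0, 0], [0, 0, 0], [0, 0, 0]]' --claw '[1, 1, 1, 1, 1]'

```text
time_s: 12.57
tcp_pos: [0.461, -0.052, 0.0407]
ee_rot: [2.205, 2.231, -0.0]
ft_force: [-0.7, -10.9, 4.8]
width: 0.0499
finger_force: 40.0
```

carry_out --travel '[[0, 0.0004, 0], [0, 0.0008, 0], [0, 0.0012, 0], [0, 0.0015, 0], [0, 0.0015, 0]]' --dr '[[0, 0, 0], [0, 0, 0], [0, 0, 0], [0, 0, 0], [0, 0, 0]]' --claw '[1, 1, 1, 1, 1]'

```text
time_s: 12.98
tcp_pos: [0.461, -0.0519, 0.0407]
ee_rot: [2.204, 2.231, -0.002]
ft_force: [-2.6, -20.1, 4.2]
width: 0.0496
finger_force: 40.0
```

carry_out --travel '[[0, 0, 0], [0, 0, 0], [0, 0, 0], [0, 0, 0], [0, 0, 0]]' --dr '[[0, 0, 0], [0, 0, 0], [0, 0, 0], [0, 0, 0], [0, 0, 0]]' --claw '[1, 1, 1, 1, 1]'

```text
time_s: 13.4
tcp_pos: [0.461, -0.0519, 0.0407]
ee_rot: [2.204, 2.231, -0.002]
ft_force: [-1.5, -19.4, 4.6]
width: 0.0493
finger_force: 40.0
```

```bash
python3 - <<'E'
from h import *
s=state(); p=camera('wrist'); X=cloud(p,s); save(p,'pics/w5.png',k=1.5)
print(s['time_s'],s['tcp_pos'],yaw(s),s['width'],s['ft_force'],s['wrist_torque'])
c=p['color'].astype(int); red=(c[...,0]>110)&(c[...,1]<.4*c[...,0])&(c[...,2]<.4*c[...,0])
rect(X,(.38,.53,-.02,.1,.038,.05),'red',red)
rect(X,(.43,.49,-.08,.003,.029,.037),'pad part')
rect(X,(.43,.49,-.01,.04,.075,.09),'tab'); rect(X,(.43,.49,-.015,.025,.046,.051),'slab',~red)
E
```

```text
13.4 [ 0.461022   -0.05187122  0.04066015] 0.6949974417353189 0.049270856504456874 [ -1.49592811 -19.38327196   4.55667479] [-3.181738    0.47252991 -0.07062847]
red 3742 med z 0.0419 ((457.545166015625, 30.392013549804688), (60.61880874633789, 15.010953903198242), 0.7202627062797546)
pad part 9338 med z 0.0331 ((459.9849853515625, -40.91969299316406), (59.803932189941406, 78.12808227539062), 0.0741812214255333)
tab 5406 med z 0.0816 ((457.9054260253906, 12.397138595581055), (44.395416259765625, 14.979235649108887), 0.8697378635406494)
slab 627 med z 0.0477 ((457.8577880859375, 20.903818130493164), (49.69367599487305, 3.0405068397521973), 0.777529239654541)
```

View pics/w5.png

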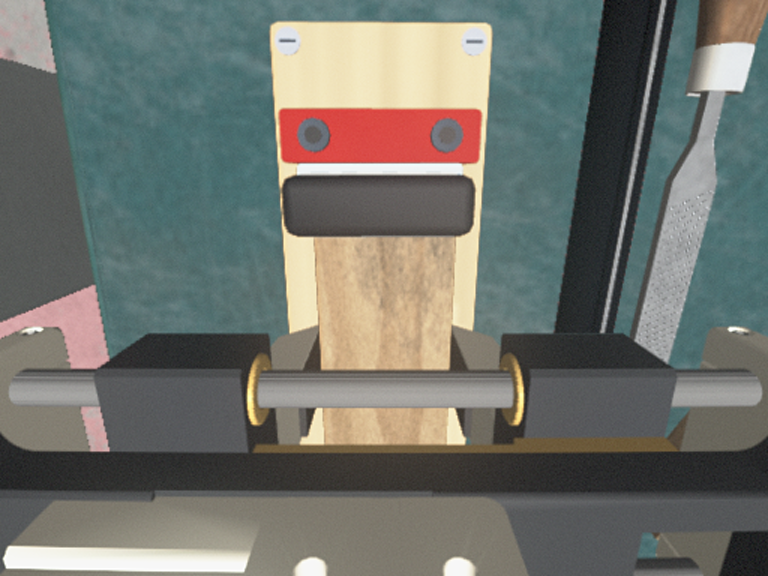

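The red stop at (380,135), spacer at (380,200) and pad at (385,300) are in flush contact. The centres measure 18.0 mm and 82.3 mm from the stop, all within 0.2° of square, with a steady 19 N push. I'll hand it in.

```bash
python3 -c "
from h import *
print(sign_off())"
```

```text
the job is handed in; nothing more can be done
None
```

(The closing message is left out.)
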